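# Snap the gingerbread tin shut and turn its code to the scanner

### The arm

A 7-joint arm with a two-finger parallel gripper is mounted at the origin on the work surface. World frame = base frame: x ahead of the robot, y to its left, z up, the work surface at z = 0. Lengths are in m, angles in rad, forces in N, time in s.
With the tool pointing down it reaches from about 0.425 to 0.925 m from the base axis. Payload 6.8 kg.
Tool frame: the origin (TCP) lies between the finger pads; the fingertips stand r.tips_ahead ahead of it and the grasp point (between the pads) lies 5 mm behind it (r.tips_ahead is the distance from the TCP to the fingertips, in m); z points along the fingers, y is the line along which they close (so a half turn about z gives the same grasp; the last joint's range is limited). The gripper opens to 85 mm and grips with 20 to 120 N. Pads are 22 mm wide; open, the fingers measure 114 mm over their backs; the gripper's body (76 mm by 85 mm) begins 54 mm behind the grasp point. The pads swing forward as they close: fully open they stand 13 mm farther back than shut.
Start: joints at [1.017, 0.477, 0.022, 1.555, -0.011, 1.109, -0.083], TCP at [0.291, -0.609, 0.245] pointing down, gripper open.
Joint ranges: [-2.96, 2.96], [-0.34, 2.1], [-1.41, 1.46], [0.24, 2.44], [-1.37, 4.51], [0.17, 1.92], [-2.96, 2.96]. Speed limits (rad/s): [2.39, 2.39, 3.14, 3.14, 3.14, 3.14, 3.14].

### API

Orientations are given as a rotation vector (axis times angle).
In Python, from bench import r gives the robot as it stands.
- The arm moves only by the tool move_arm, never from a script. Its argument "rows" is one flat list of numbers, 4 for each row, row after row: the shift along the tool's x, y, z in cm, then the turn about the tool's z in degrees. In form: [tx, ty, tz, twist, tx, ty, tz, twist, ...]. A call has 1 to 10 rows; each row is the pose to reach, as a shift and turn from the pose commanded when the call began, along the tool's axes at that moment; what a row does not reach only later rows make up. A row lasts 1/8 s, in which the tool goes at most 62.5 mm and 10.7 degrees, less where a joint would pass 70% of its speed; a pose out of reach is approached as far as the arm can. A call with a gripper value outside its range is refused whole. "fingers" is the opening, from 0 (shut) to 1 (fully open), set as the call begins (left out, the last holds). The fingers move at their own pace and stop on an object; "newtons" is the grip in N (left out, the last holds). Time passes only in rows, so rows that repeat a pose let the fingers close. It gives the time, the measured TCP pose, the force, the opening and the grip force at its end, in the units of the state.
- r.get_obs(): the state, without advancing time (a new reading comes with each control period).
- r.grab_frame(name): name is "side" or "top" or "wrist"; returns the picture (400x640x3 uint8, blue, green, red); there is no depth.
- r.camera_params(name): a dict with "fx", "fy", "cx", "cy" (pixels), "world_from_camera" (4x4, takes a point from camera to world coordinates). Camera axes: x right, y down, z forward; pixel columns grow to the right and rows downward; lengths in m; the calibration is good to about 2 mm. The wrist camera is an equidistant fisheye: a pixel r from the principal point sees the ray r / f radians off the axis. A picture is of the moment at which its call begins: read the wrist's pose just before it. camera_params takes no time and is no camera call; for the wrist camera it gives the pose at the moment of the call.
- r.hand_in(): hands the job in; it is judged then, once.
The state is a dict: "clock": time; "joints": joint angles; "qvel": joint speeds; "tau": joint torques, N m; "tcp_pos": TCP position; "orientation": TCP orientation; "contact_force": force on the tool from outside, world axes, zero at the start; "moment": the same for the moment, N m; "grip_width": finger opening in m; "gripper_force": force on a finger pad.
Only numpy, scipy, OpenCV 4.12 (cv2) and the standard library are available. Lean on these libraries where they do the work, as an engineer would, in place of code of your own. Each camera call takes 0.05 s, during which the arm holds its last target. There are 200 camera calls.

### The job

The filled gingerbread tin on the turntable is ready to be booked out: press its hinged lid down until it snaps fully shut, and turn the tin on its turntable so that the bar-code label on its side squarely faces the scanner's window. Leave it standing still and upright in the middle of the plate; do not dent the tin, bump the scanner or disturb anything else on the bench.

Things in the scene. Friction and masses are not known exactly. Their poses are not given: they have to be found in the camera images.
- tin: Tin to book out: round dark petrol-blue metal tin, brass trim, 104 mm diameter, 56 mm from foot to rim, 62 mm with lid shut, 0.4 to 0.6 kg; too wide to grasp. It stands loose on the middle of the turntable plate and turns with it. Origin: centre of its underside, z up its axis. Its front (code label, lid tab) points along its own -x; the lid's hinge is at the back, +x.
- tin_lid (a joint): Lid angle, rad: 0 shut, positive open (starts 0.35-0.8); stays where left. Hinge line parallel to the tin's y, 54 mm along its +x, 56 mm above its underside. Lid's front edge 109 mm from the hinge, brass tab 7 mm more; upper face 6 mm above the hinge line when shut. At about 0.08 the tab meets a spring catch: about 10 N near the front (more nearer the hinge) snaps it down to 0, where it holds.
- tin_lid_front (a point): Point on the lid's upper face, 14 mm in from its front edge (95 mm from the hinge line) on the middle line: a good place to press. It moves with the lid.
- tin_code (a point): Centre of the white bar-code label (black bars, 40 mm wide round the wall, 31 mm high) on the front wall of the tin, right under the lid's tab, 22.5 mm above the tin's underside.
- turntable: Cake turntable: grey foot (176 mm diameter, fixed to the bench), flat whitish metal plate 240 mm in diameter, upper face 55 mm above the bench, turning endlessly both ways on a stiff bearing; stays where left. Under 1 N at the rim turns it: a fingertip pressed on the plate outside the tin (5 to 10 N) and swept round slowly carries it along by friction. Origin: on the bench under its centre.
- turntable_top (a point): Centre of the turntable plate's upper face.
- scanner: Hands-free bar-code scanner fixed to the bench: grey housing 68 x 86 mm, 148 mm high, on a black foot 105 x 100 mm; black and dark red window in front. Origin: centre of its underside. It looks level along its own -x at the middle of the turntable (within 3 degrees or so). Facing it squarely: the tin's -x and the scanner's -x point towards each other.
- scanner_window (a point): Centre of the scanner's window, 83 mm above the bench, 200 to 225 mm from the middle of the turntable.
- cookie_heart: Bystander: iced heart gingerbread, about 70 mm, 10 mm thick, lying by the turntable. Origin: underside centre.
- cookie_star: Bystander: iced six-pointed gingerbread, about 70 mm, 10 mm thick, lying by the turntable. Origin: underside centre.
- cookie_bell: Bystander: iced bell gingerbread, about 70 mm, 10 mm thick. Origin: underside centre.
- sprinkles: Bystander: pink jar of sprinkles with a red cap, 48 mm diameter, 85 mm high. Origin: underside centre.
- spatula: Bystander: icing spatula, steel blade and dark wooden handle, 230 mm long, lying beside the turntable. Origin: underside, near its middle.
- spare_tin: Bystander: a second tin of the same make, shut, standing on the bench and not on the turntable. Origin: underside centre.
- ribbon_spool: Bystander: spool of red ribbon, 68 mm diameter, 30 mm high. Origin: underside centre.
Things that resemble listed ones, but are neither listed nor needed, are in the scene too. What is shaped like the turntable but purple is not meant.

How it is judged:
By the outcome, as a careful person would: the job done as asked, in the order asked, and still so for the second after the job is handed in, with the robot touching nothing.
It also fails if it takes over 58 s, if anything falls off the work surface, if the arm or the gripper's body presses on something with over 40 N, if the wrist force passes 120 N, or if a joint passes its speed limit or range.

## Working session

There is one attempt and no reset: what is moved stays moved. The work goes in short steps, Python scripts to look and compute and a tool call to move; the robot and the scene stay as the last step left them, time stands still between calls to the robot, and variables do not carry over. Pictures are saved under pics/ and viewed, at most 10 in all, crops included, and the job is handed in when it is done.

Besides the shell and the picture viewer there is one more tool, called after ">>>" by a JSON object that holds its "fn" and its "kwargs", one argument or row to a line. move_arm: Moves the arm, as the interface text tells. Its arguments: {"type":"object","properties":{"rows":{"type":"array"},"fingers":{"type":"number"},"newtons":{"type":"number"}},"required":["rows"]}

```bash
mkdir -p pics; cat > h.py <<'E'
from bench import r
import numpy as np, cv2
from scipy.spatial.transform import Rotation as R
def ray(c,u,v):
    T=np.array(c["world_from_camera"]);d=np.array([(u-c["cx"])/c["fx"],(v-c["cy"])/c["fy"],1]);return T[:3,3],T[:3,:3]@d
def atz(c,u,v,z):
    o,d=ray(c,u,v);return o+d*(z-o[2])/d[2]
def proj(c,p):
    T=np.linalg.inv(np.array(c["world_from_camera"]));q=T[:3,:3]@np.array(p)+T[:3,3];return q[0]/q[2]*c["fx"]+c["cx"],q[1]/q[2]*c["fy"]+c["cy"]
E
python3 - <<'E'
from h import *
for n in("side","top"):
    cv2.imwrite(f"pics/{n}0.png",r.grab_frame(n)); c=r.camera_params(n); print(n,c["fx"],c["cx"],c["cy"],np.round(c["world_from_camera"],3).tolist())
o=r.get_obs();print(o["clock"],o["tcp_pos"],o["orientation"],r.tips_ahead)
print(R.from_rotvec(o["orientation"]).as_matrix().round(3))
E
```

```text
side 391.7771240832458 327.8483401663345 193.25582076903348 [[-0.866, -0.348, 0.359, 0.161], [-0.5, 0.572, -0.65, 0.702], [0.021, -0.743, -0.669, 0.798], [0.0, 0.0, 0.0, 1.0]]
top 362.92054928588556 319.8131971419738 197.17527347615066 [[-0.007, -0.998, 0.07, 0.501], [-1.0, 0.007, 0.001, 0.004], [-0.002, -0.07, -0.998, 1.08], [0.0, 0.0, 0.0, 1.0]]
0.1 [ 0.29079549 -0.60858276  0.24441953] [-3.06235147e+00 -6.94034482e-01  7.39788784e-04] 0.014
[[ 0.902  0.431 -0.001]
 [ 0.431 -0.902  0.001]
 [-0.    -0.002 -1.   ]]
```

View pics/top0.png

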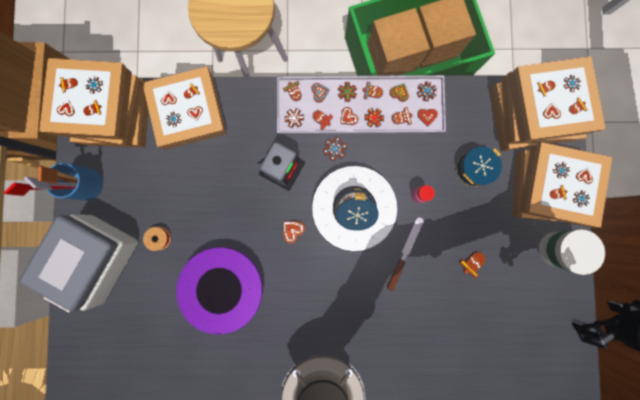

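View pics/side0.png

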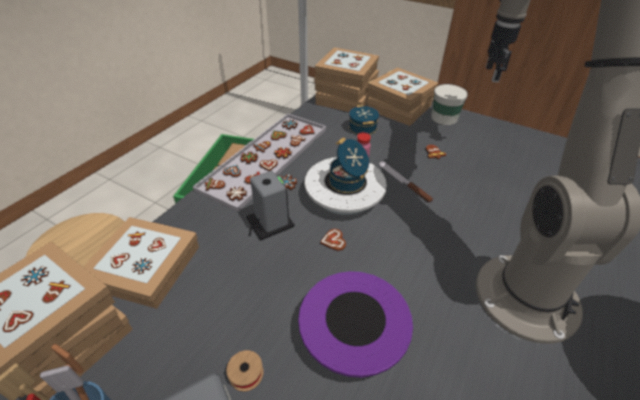

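The tin to book out is the open one on the white plate, top view (355,207) and side view (348,170). Look-alikes are the shut spare tin at top (480,165) and the purple turntable at (219,290). The scanner is at (281,163) in the top view. Next I check this in close crops.

```bash
python3 - <<'E'
from h import *
t=cv2.imread("pics/top0.png");s=cv2.imread("pics/side0.png")
a=cv2.resize(t[130:260,250:410],None,fx=5,fy=5,interpolation=cv2.INTER_CUBIC)[:600]
a=cv2.resize(t[135:255,250:410],(800,600),interpolation=cv2.INTER_CUBIC)
b=cv2.resize(s[125:245,240:400],(800,600),interpolation=cv2.INTER_CUBIC)
cv2.imwrite("pics/topc.png",a);cv2.imwrite("pics/sidec.png",b)
c=r.camera_params("top")
# plate ellipse: whitish fit
m=((t.min(2)>190)).astype(np.uint8);m[:,:300]=0;m[:,410:]=0;m[:150]=0;m[260:]=0
cs=max(cv2.findContours(m,0,2)[0],key=cv2.contourArea);pts=cv2.convexHull(cs)[:,0].astype(float)
w=np.array([atz(c,u,v,.055)[:2] for u,v in pts]);(x,y),rad=cv2.minEnclosingCircle(w.astype(np.float32));
A=np.c_[2*w,np.ones(len(w))];q=np.linalg.lstsq(A,(w**2).sum(1),rcond=None)[0];print(x,y,rad,q[:2],np.sqrt(q[2]+q[0]**2+q[1]**2))
E
```

```text
0.5425974130630493 -0.09163530170917511 0.1195022389292717 [ 0.5426308  -0.09132994] 0.11874002371219242
```

View pics/topc.png

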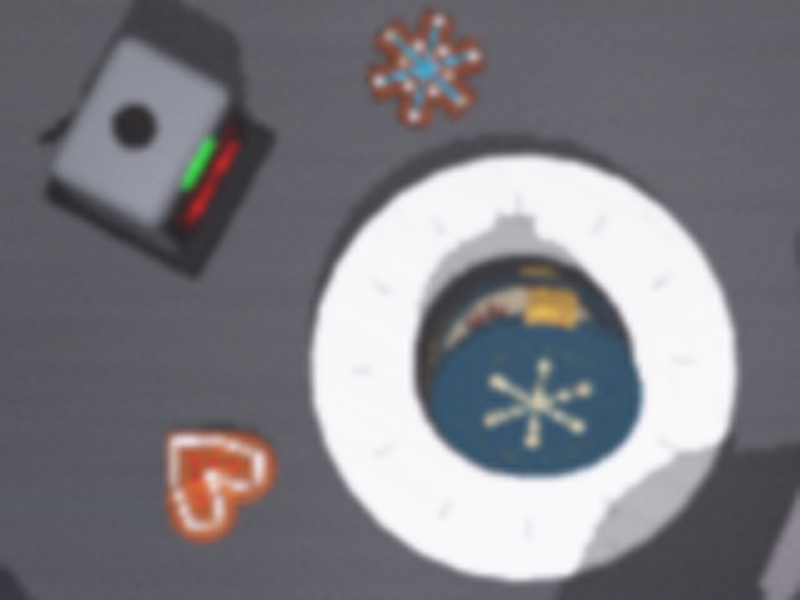

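View pics/sidec.png

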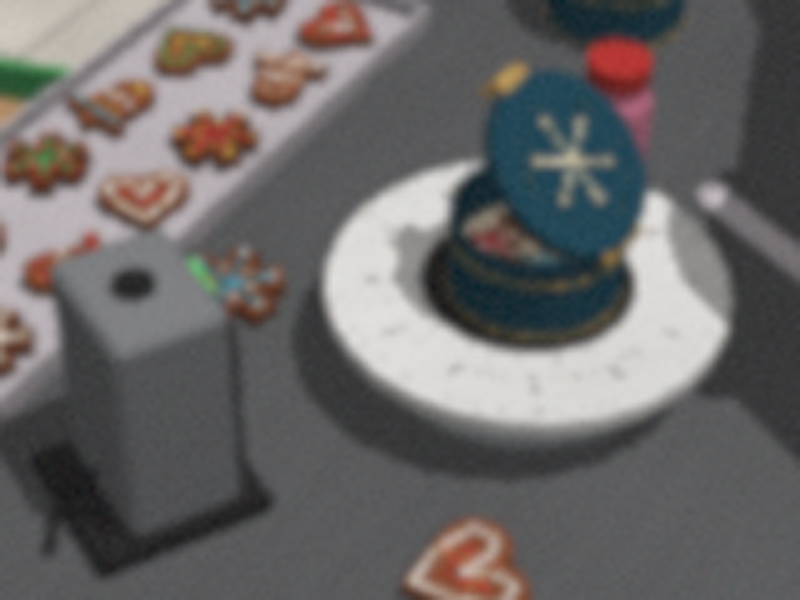

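The chosen tin is open, with its tab at top crop (552,307), pointing roughly towards world +x. The scanner is up and to the left, its housing top at crop (140,130). Next I fit the poses.

```bash
python3 - <<'E'
from h import *
from scipy.optimize import least_squares
ct,cs=r.camera_params("top"),r.camera_params("side")
T=lambda u,v:(u/5+250,v/5+135); S=lambda u,v:(u/5+240,v/5+125)
obs=[(ct,T(538,403),54,6),(cs,S(573,160),54,6),(ct,T(552,307),113,3),(cs,S(508,80),113,3)]
def P(p,d,h):
    x,y,yaw,l=p; f=-np.array([np.cos(yaw),np.sin(yaw),0]);z=np.array([0,0,1.])
    hg=np.array([x,y,.055+.056])-.054*f
    return hg+d/1e3*(f*np.cos(l)+z*np.sin(l))+h/1e3*(z*np.cos(l)-f*np.sin(l))
f=lambda p:np.concatenate([np.array(proj(c,P(p,d,h)))-uv for c,uv,d,h in obs])
s=least_squares(f,[.5426,-.0913,np.pi,.7]);print("tin",s.x,np.degrees(s.x[2:]),s.fun.round(1), "front pt",P(s.x,95,6))
g=lambda p:np.r_[f(p),(p[0]-.5426)*300,(p[1]+.0913)*300]
s=least_squares(g,s.x);print(s.x,np.degrees(s.x[2:]),s.fun.round(1),P(s.x,95,6))
# tin base: foot ellipse in top: plate-level dark outline
c=np.array([atz(ct,*T(u,v),.148)[:2] for u,v in[(125,38),(230,90),(165,232),(52,178)]])
print("scanner corners",c.round(3).tolist()); cen=c.mean(0)
for a,b in[(0,1),(3,2)]:
    e=c[b]-c[a];print("ax",np.degrees(np.arctan2(e[1],e[0])),np.linalg.norm(e))
for a,b in[(1,2),(0,3)]:
    e=c[b]-c[a];print("ay",np.degrees(np.arctan2(e[1],e[0])),np.linalg.norm(e))
d=np.array([.5426,-.0913])-cen;print("dir",np.degrees(np.arctan2(d[1],d[0])),np.linalg.norm(d),cen)
# foot front corners on bench
c2=[atz(ct,*T(u,v),.005)[:2] for u,v in[(275,133),(195,277),(45,195)]];print(np.round(c2,3).tolist())
e=c2[1]-c2[0];print(np.degrees(np.arctan2(e[1],e[0])),np.linalg.norm(e))
E
```

```text
tin [ 0.53585607 -0.09257071  3.06635162  0.72604526] [175.68900622  41.59932885] [ 0.2  0.1 -0.   0.5  0.1  0.3 -0.5 -0.4] front pt [ 0.54887718 -0.09355229  0.17855899]
[ 0.53834461 -0.09198089  3.08090068  0.7624882 ] [176.52260631  43.6873556 ] [ 0.1 -0.3 -0.4  0.  -0.3  0.4 -0.6 -1.  -1.3 -0.2] [ 0.54887721 -0.09262092  0.18095739]
scanner corners [[0.71, 0.121], [0.682, 0.066], [0.608, 0.1], [0.637, 0.159]]
ax -116.97299462609452 0.06121695293659163
ax -116.00770648102625 0.06506711570919285
ay 155.440699089102 0.08121882766675662
ay 152.73409993026843 0.0822440080007043
dir -119.89006147449126 0.23404018287598233 [0.65923097 0.11160891]
[[0.684, 0.049], [0.598, 0.097], [0.647, 0.187]]
150.87785401379315 0.09850324624154302
```

>>> {"fn": "move_arm", "kwargs": {
  "rows": [2,-2,-6,0,7,-6,-6,0,12,-10,-6,0,17,-14,-6,0,22,-18,-6,0,27,-22,-6,0,32,-26,-6,0,37,-30,-6,0,42,-33.5,-6,0,45.5,-35.4,-6,0],
  "fingers": 0,
  "newtons": 20
}}

```text
clock: 1.35
tcp_pos: [0.5495, -0.0907, 0.3052]
orientation: [-3.063, -0.697, 0.0]
contact_force: [0.5, -0.6, -0.3]
grip_width: -0.0002
gripper_force: 0.0
```

```bash
python3 - <<'E'
from h import *
o=r.get_obs();print(o["clock"],o["tcp_pos"],o["orientation"],o["contact_force"],o["grip_width"])
c=r.camera_params("wrist");im=r.grab_frame("wrist");cv2.imwrite("pics/w1.png",im)
print(c["fx"],c["cx"],c["cy"],np.round(c["world_from_camera"],3).tolist())
E
```

```text
1.35 [ 0.54946531 -0.09070508  0.30521107] [-3.06292558e+00 -6.97188131e-01  2.18427017e-04] [ 0.48527992 -0.62825218 -0.31285962] -0.00024946674434873017
309.70691628693146 312.77996377978394 201.24493449080995 [[0.433, -0.863, -0.259, 0.617], [-0.901, -0.415, -0.125, -0.058], [0.0, 0.287, -0.958, 0.435], [0.0, 0.0, 0.0, 1.0]]
```

View pics/w1.png

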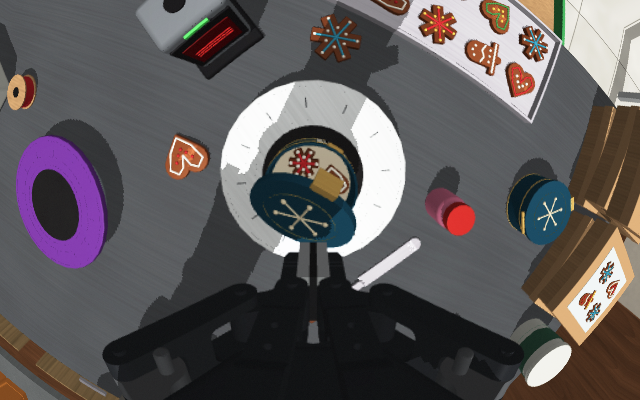

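The wrist view shows the closed fingertips at (315,245), the lid's snowflake at (303,217), the tab at (327,181) and the scanner foot's front corners at (207,77) and (263,38). Now I descend on the lid.

>>> {"fn": "move_arm", "kwargs": {
  "rows": [-0.5,-0.3,4,0,-0.9,-0.6,8,0,-0.9,-0.6,10,0,-0.9,-0.6,10.6,0,-0.9,-0.6,11.1,0,-0.8,-0.5,11.6,0,-0.6,-0.4,12,0]
}}

```text
clock: 2.28
tcp_pos: [0.5424, -0.0926, 0.1857]
orientation: [3.063, 0.694, 0.002]
contact_force: [-0.5, 0.3, 0.4]
grip_width: 0.0001
gripper_force: 0.2
```

>>> {"fn": "move_arm", "kwargs": {
  "rows": [0.4,0.2,0.7,0,0.8,0.5,1.4,0,1.2,0.7,2.0,0,1.6,0.9,2.7,0,2.1,1.2,3.4,0,2.4,1.4,4.0,0,2.6,1.5,4.4,0,2.6,1.5,4.4,0]
}}

```text
clock: 3.28
tcp_pos: [0.5717, -0.0947, 0.141]
orientation: [-3.064, -0.694, 0.001]
contact_force: [0.1, -0.3, 0.1]
grip_width: -0.0002
gripper_force: 0.0
```

```bash
python3 - <<'E'
from h import *
o=r.get_obs();print(o["contact_force"],o["tcp_pos"])
s=r.grab_frame("side")
cv2.imwrite("pics/s2.png",cv2.resize(s[115:215,260:420],(800,500),interpolation=cv2.INTER_CUBIC))
E
```

```text
[ 0.14877761 -0.3119255   0.09587943] [ 0.57174543 -0.09473994  0.14098053]
```

View pics/s2.png

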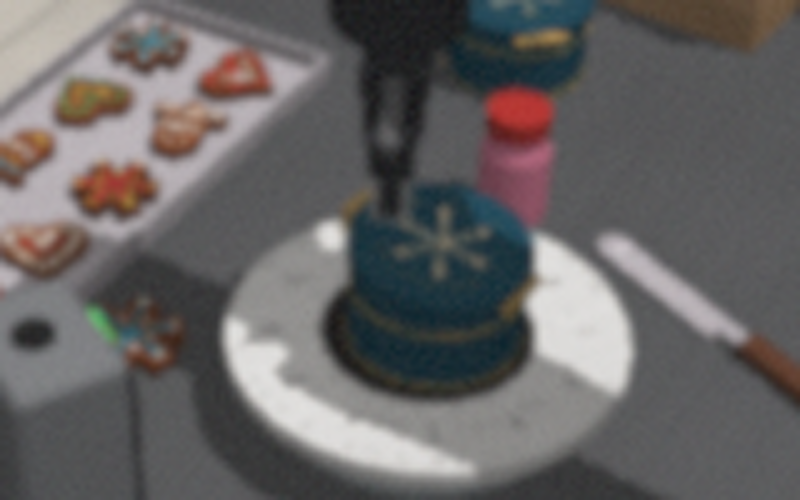

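The lid is nearly shut, with the fingertip on its front at (395,215). Now I press it home.

>>> {"fn": "move_arm", "kwargs": {
  "rows": [0.1,0,0.3,0,0.2,0.1,0.6,0,0.2,0.1,0.8,0,0.2,0.1,1.0,0,0.2,0.1,1.0,0]
}}

```text
clock: 3.95
tcp_pos: [0.574, -0.0948, 0.1312]
orientation: [3.064, 0.694, 0.0]
contact_force: [0.9, 0.5, -0.0]
grip_width: 0.0001
gripper_force: 0.0
```

>>> {"fn": "move_arm", "kwargs": {
  "rows": [0.2,0.1,0.2,0,0.2,0.1,0.4,0,0.2,0.1,0.4,0]
}}

```text
clock: 4.32
tcp_pos: [0.5769, -0.095, 0.1303]
orientation: [3.063, 0.694, 0.002]
contact_force: [-8.3, 0.1, 24.9]
grip_width: 0.0001
gripper_force: 11.7
```

>>> {"fn": "move_arm", "kwargs": {
  "rows": [0,0,-1,0,0,0,-4,0,-2,1,-7.3,0,-5,3,-7.3,0,-8,4.6,-7.3,0,-8.7,5,-7.3,0,-8.7,5,-7.3,0,-8.7,5,-7.3,0]
}}

```text
clock: 5.32
tcp_pos: [0.5202, -0.176, 0.2003]
orientation: [-3.063, -0.697, -0.001]
contact_force: [0.2, 0.4, -0.3]
grip_width: 0.0003
gripper_force: 0.0
```

```bash
cat >> h.py <<'E'
def wray(c,u,v):
    T=np.array(c["world_from_camera"]);x,y=(u-c["cx"])/c["fx"],(v-c["cy"])/c["fy"];t=np.hypot(x,y)+1e-12
    return T[:3,3],T[:3,:3]@np.array([np.sin(t)*x/t,np.sin(t)*y/t,np.cos(t)])
def watz(c,u,v,z):
    o,d=wray(c,u,v);return o+d*(z-o[2])/d[2]
def rect(c,im,x0,x1,y0,y1,z,s=.0005):
    "overhead map of plane z; columns grow with -y, rows with -x"
    X,Y=np.meshgrid(np.arange(x1,x0,-s),np.arange(y1,y0,-s),indexing="ij")
    T=np.linalg.inv(np.array(c["world_from_camera"]));q=T[:3,:3]@np.stack([X,Y,X*0+z]).reshape(3,-1)+T[:3,3:]
    t=np.arctan2(np.hypot(q[0],q[1]),q[2]);k=t/np.hypot(q[0],q[1])
    return cv2.remap(im,(c["cx"]+c["fx"]*k*q[0]).reshape(X.shape).astype(np.float32),(c["cy"]+c["fy"]*k*q[1]).reshape(X.shape).astype(np.float32),cv2.INTER_CUBIC)
E
python3 - <<'E'
from h import *
o=r.get_obs();print(o["tcp_pos"],o["contact_force"])
c=r.camera_params("wrist");im=r.grab_frame("wrist");cv2.imwrite("pics/w3.png",cv2.resize(im[:,100:560],(690,600)))
import pickle;pickle.dump(c,open("c3.pkl","wb"));cv2.imwrite("pics/w3raw.png",im)
E
```

```text
[ 0.52018111 -0.17601592  0.20030273] [ 0.24447499  0.37668397 -0.33212231]
```

View pics/w3.png

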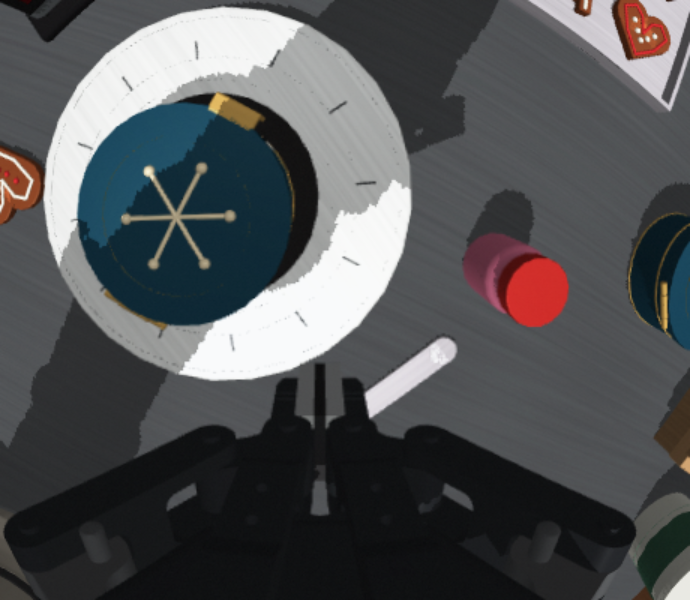

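The lid is shut, with the tab at (237,111), the snowflake at (178,217) and the hinge ends at (107,292) and (165,327). Next I measure the heading.

```bash
python3 - <<'E'
from h import *
import pickle
c=pickle.load(open("c3.pkl","rb"));U=lambda u,v:(u/1.5+100,v/1.5)
tab=watz(c,*U(237,111),.112);sn=watz(c,*U(178,217),.117);h1=watz(c,*U(107,292),.111);h2=watz(c,*U(165,327),.111)
print(tab,sn,h1,h2)
for a,b in[(sn,tab),((h1+h2)/2,tab),((h1+h2)/2,sn)]:
    d=b-a;print(np.degrees(np.arctan2(d[1],d[0])),np.linalg.norm(d))
im=cv2.imread("pics/w3raw.png")
# plate outline + lid outline by circle fits
def circ(pts,z):
    w=np.array([watz(c,*U(*p),z)[:2] for p in pts]);A=np.c_[2*w,np.ones(len(w))];q=np.linalg.lstsq(A,(w**2).sum(1),rcond=None)[0];return q[:2],np.sqrt(q[2]+q[:2]@q[:2])
print(circ([(225,8),(410,185),(228,380),(45,190),(345,58),(365,312),(85,80),(82,310)],.055))
print(circ([(78,208),(190,102),(292,215),(186,325),(105,135),(265,290)],.115))
t=cv2.imread("pics/top0.png")
E
```

```text
[ 0.59532391 -0.09689079  0.112     ] [ 0.5386376  -0.09238152  0.117     ] [ 0.48469846 -0.06852509  0.111     ] [ 0.48109781 -0.10508374  0.111     ]
-4.54817042707169 0.05708476889949601
-5.126612651136321 0.11288175283216233
-5.713807394497616 0.056338198512968306
(array([ 0.54218584, -0.09255196]), np.float64(0.11805568761597948))
(array([ 0.53851919, -0.09142099]), np.float64(0.0552028488360883))
```

```bash
python3 - <<'E'
from h import *
C=np.array([.5422,-.0923]);p0=np.array([.5202,-.176]);d=p0-C;x=np.array([.9015,.4329]);y=np.array([.4329,-.9015])
for k in range(0,79,3):
    a=np.radians(k);q=C+np.array([[np.cos(a),-np.sin(a)],[np.sin(a),np.cos(a)]])@d-p0
    print(k,round(100*q@x,2),round(100*q@y,2))
E
```

```text
0 0.0 0.0
3 0.35 0.28
6 0.72 0.55
9 1.1 0.8
12 1.49 1.02
15 1.9 1.23
18 2.31 1.41
21 2.74 1.57
24 3.17 1.71
27 3.6 1.83
30 4.05 1.92
33 4.5 1.99
36 4.95 2.04
39 5.4 2.06
42 5.85 2.06
45 6.3 2.03
48 6.75 1.99
51 7.2 1.91
54 7.65 1.82
57 8.08 1.7
60 8.51 1.56
63 8.94 1.4
66 9.35 1.21
69 9.75 1.0
72 10.14 0.78
75 10.52 0.53
78 10.89 0.26
```

>>> {"fn": "move_arm", "kwargs": {
  "rows": [0,0,5,0,0,0,10,0,0,0,12.2,0,0,0,12.8,0,0,0,13.1,0,0,0,13.2,0,0,0,13.2,0]
}}

```text
clock: 6.25
tcp_pos: [0.52, -0.1776, 0.0691]
orientation: [3.063, 0.694, 0.003]
contact_force: [-1.4, -2.1, 0.9]
grip_width: -0.0003
gripper_force: 0.0
```

>>> {"fn": "move_arm", "kwargs": {
  "rows": [0,0,0.1,0,0,0,0.1,0,0.18,0.14,0.1,0,0.35,0.28,0.1,0,0.72,0.55,0.1,0,1.1,0.8,0.1,0,1.49,1.02,0.1,0]
}}

```text
clock: 7.12
tcp_pos: [0.5388, -0.1805, 0.0691]
orientation: [3.062, 0.694, 0.005]
contact_force: [-1.8, -1.7, 9.2]
grip_width: 0.0001
gripper_force: 4.0
```

>>> {"fn": "move_arm", "kwargs": {
  "rows": [0.41,0.21,0,0,0.82,0.39,0,0,1.25,0.55,0,0,1.68,0.69,0,0,2.11,0.81,0,0,2.56,0.9,0,0,3.01,0.97,0,0,3.46,1.02,0,0,3.91,1.04,0,0,4.36,1.04,0,0]
}}

```text
clock: 8.38
tcp_pos: [0.5829, -0.1707, 0.0691]
orientation: [3.063, 0.694, 0.006]
contact_force: [-0.7, -1.2, 6.5]
grip_width: -0.0001
gripper_force: 3.6
```

```bash
python3 - <<'E'
from h import *
import pickle
o=r.get_obs();print(o["tcp_pos"],o["contact_force"])
c=r.camera_params("wrist");im=r.grab_frame("wrist")
cv2.imwrite("pics/w4.png",cv2.resize(im[:,0:520],(780,600)))
pickle.dump(c,open("c4.pkl","wb"));cv2.imwrite("pics/w4raw.png",im)
E
```

```text
[ 0.58288702 -0.17065952  0.06912025] [-0.69053559 -1.17848112  6.50465531]
```

View pics/w4.png

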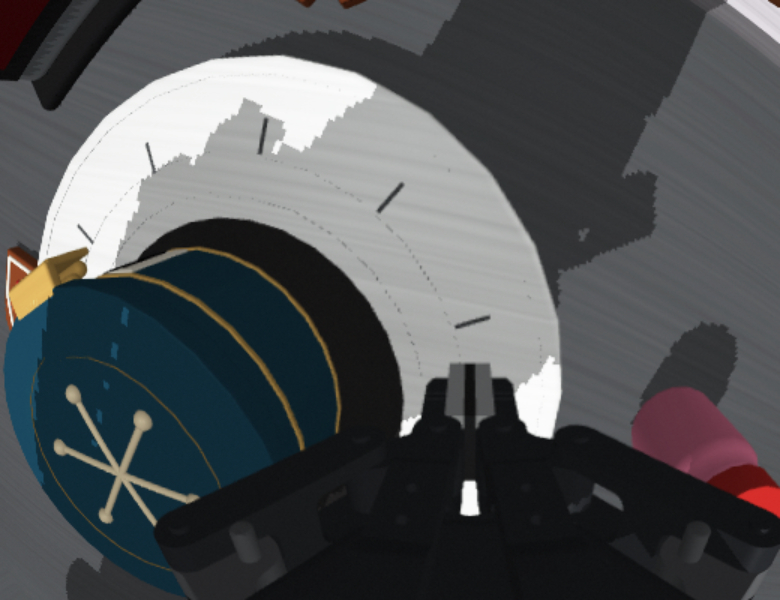

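```bash
cat > m.py <<'E'
from h import *
def head(c,tab,sn,zt=.112):
    a=watz(c,*tab,zt);b=watz(c,*sn,.117);d=a-b
    print("tab",a.round(4),"snow",b.round(4),"heading",np.degrees(np.arctan2(d[1],d[0])).round(2),np.linalg.norm(d[:2]).round(4))
E
python3 - <<'E'
from m import *
import pickle
c=pickle.load(open("c4.pkl","rb"));head(c,(48/1.5,285/1.5),(122/1.5,475/1.5))
E
```

```text
tab [ 0.5815 -0.044   0.112 ] snow [ 0.5387 -0.0813  0.117 ] heading 41.04 0.0568
```

>>> {"fn": "move_arm", "kwargs": {
  "rows": [0,0,-1,0,0,0,-5,0,-2,0,-10,0,-6,1,-15,0,-9,2,-18,0,-9,2,-18,0,-9,2,-18,0]
}}

```text
clock: 9.3
tcp_pos: [0.5084, -0.2267, 0.2472]
orientation: [-3.063, -0.695, -0.001]
contact_force: [-1.6, 0.0, 0.0]
grip_width: 0.0002
gripper_force: 0.0
```

```bash
python3 - <<'E'
from h import *
import pickle
o=r.get_obs();print(o["tcp_pos"],o["contact_force"])
c=r.camera_params("wrist");im=r.grab_frame("wrist")
cv2.imwrite("pics/w5.png",cv2.resize(im[:,60:460],(600,600)))
pickle.dump(c,open("c5.pkl","wb"));cv2.imwrite("pics/w5raw.png",im)
E
```

```text
[ 0.50842014 -0.2267242   0.24721062] [-1.58414382  0.00472719  0.00567013]
```

View pics/w5.png

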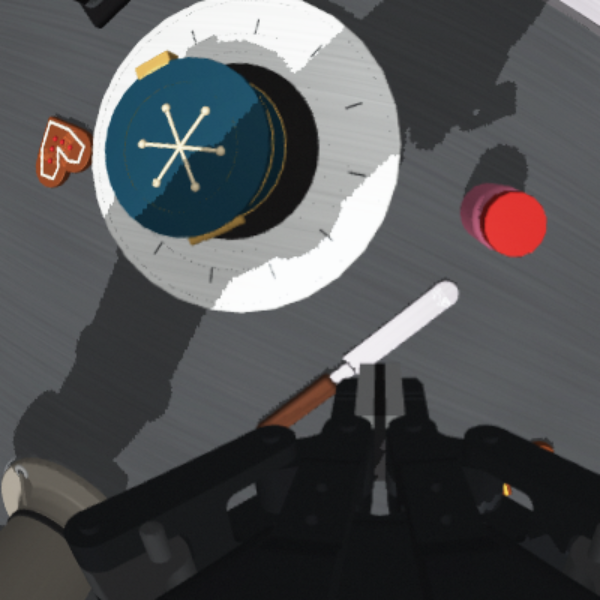

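The tab is at (155,66), the snowflake at (181,148), the hinge at (217,230) and the plate is about (247,155).

```bash
python3 - <<'E'
from m import *
import pickle
U=lambda u,v:(u/1.5+60,v/1.5)
c=pickle.load(open("c5.pkl","rb"));head(c,U(155,66),U(181,148));h=watz(c,*U(217,231),.110);print("hinge",h)
def circ(pts,z):
    w=np.array([watz(c,*U(*p),z)[:2] for p in pts]);A=np.c_[2*w,np.ones(len(w))];q=np.linalg.lstsq(A,(w**2).sum(1),rcond=None)[0];return q[:2],np.sqrt(q[2]+q[:2]@q[:2])
print(circ([(400,155),(240,312),(92,150),(355,45),(358,260),(120,245)],.055))
print(circ([(105,150),(268,148),(180,57),(180,238),(120,105),(128,208)],.115))
print("mat",circ([(318,152),(296,92),(240,63),(300,210),(240,239),(275,72)],.055))
# top view check
t=r.grab_frame("top");cv2.imwrite("pics/t5.png",cv2.resize(t[135:255,250:410],(800,600),interpolation=cv2.INTER_CUBIC))
E
```

```text
tab [ 0.5799 -0.0412  0.112 ] snow [ 0.54   -0.0826  0.117 ] heading 46.0 0.0575
hinge [ 0.50146539 -0.12116986  0.11      ]
(array([ 0.5413023 , -0.09416516]), np.float64(0.11760537843492197))
(array([ 0.54083872, -0.0817457 ]), np.float64(0.05426626372433196))
mat (array([ 0.54255407, -0.09298611]), np.float64(0.06420128336893437))
```

View pics/t5.png

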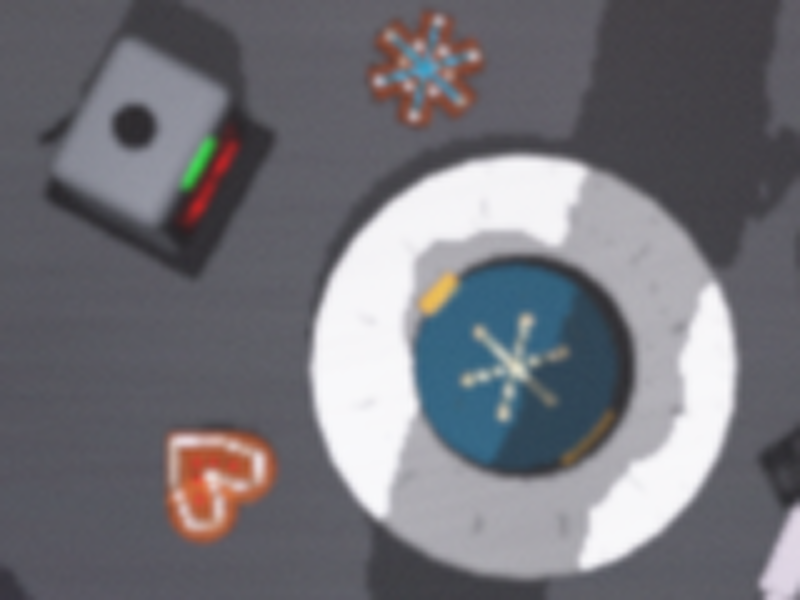

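The top view shows the tin's lid shut, tab at (438,293), snowflake at (516,370) and hinge at (588,438). The tin has drifted about 10 mm towards +y, because the gripper's knuckles pointed at it. I'll re-centre it, then finish the turn with the tool twisted.

```bash
python3 - <<'E'
from m import *
c=r.camera_params("top");T=lambda u,v:(u/5+250,v/5+135)
tab=atz(c,*T(438,293),.112);sn=atz(c,*T(516,370),.117);h=atz(c,*T(588,438),.111);print(tab,sn,h)
for a,b in[(sn,tab),(h,tab)]:d=b-a;print(np.degrees(np.arctan2(d[1],d[0])))
print("lid",[atz(c,*T(u,v),.115)[:2].round(4).tolist() for u,v in[(415,365),(622,365),(518,262),(518,472)]])
o=r.get_obs();print(o["clock"],o["joints"].round(2) if hasattr(o["joints"],"round") else o["joints"])
# scanner from w3/w1: foot front corners, several z
import cv2
E
```

```text
[ 0.57845584 -0.04208564  0.112     ] [ 0.53678332 -0.08278052  0.117     ] [ 0.50052398 -0.12114688  0.111     ]
44.31997035975052
45.4121685212901
lid [[0.5399, -0.0293], [0.5391, -0.1393], [0.5945, -0.0848], [0.4828, -0.0833]]
9.4 [ 0.51  0.3  -0.24  1.83  0.08  1.03 -0.89]
```

>>> {"fn": "move_arm", "kwargs": {
  "rows": [1,-2,0,-8,2,-4.5,0,-16,3.5,-7,0,-26,5,-10,0,-36,6.5,-13,0,-46,8,-16,0,-56,9.4,-18.5,0,-66,10.4,-20,0,-75,10.4,-20,0,-80,10.4,-20,0,-80]
}}

```text
clock: 10.65
tcp_pos: [0.5157, -0.0012, 0.2463]
orientation: [-1.898, -2.501, 0.001]
contact_force: [-0.4, -0.0, -0.0]
grip_width: -0.0001
gripper_force: 0.0
```

```bash
python3 - <<'E'
from m import *
o=r.get_obs();print(o["clock"],o["tcp_pos"],o["joints"]);M=R.from_rotvec(o["orientation"]).as_matrix();print(M.round(3))
x=M[:2,0];print(np.degrees(np.arctan2(x[1],x[0])))
ct=np.array([.5395,-.083]);d=np.array(o["tcp_pos"][:2])-ct;print(d,"in tool",d@M[:2,0],d@M[:2,1])
pc=np.array([.5423,-.0925])-np.array(o["tcp_pos"][:2]);print("plate centre in tool",pc@M[:2,0],pc@M[:2,1])
E
```

```text
10.65 [ 0.51566695 -0.00121517  0.24630658] [ 0.38182505  0.26889067 -0.58719474  1.89822926  0.17148317  1.0261234
 -0.005891  ]
[[-0.269  0.963 -0.002]
 [ 0.963  0.269  0.001]
 [ 0.001 -0.002 -1.   ]]
105.61096080732902
[-0.02383305  0.08178483] in tool 0.08518136880092103 -0.0009450547070621942
plate centre in tool -0.09508440622876851 0.0010852555177074223
```

>>> {"fn": "move_arm", "kwargs": {
  "rows": [0,0,5,0,0,0,10,0,0,0,14,0,0,0,15.8,0,-0.6,0,15.8,0,-1.2,0,15.8,0,-1.6,0,15.8,0]
}}

```text
clock: 11.52
tcp_pos: [0.5215, -0.0186, 0.0908]
orientation: [1.901, 2.498, 0.002]
contact_force: [-0.7, -0.3, 0.8]
grip_width: -0.0001
gripper_force: 0.0
```

>>> {"fn": "move_arm", "kwargs": {
  "rows": [-0.2,0,0,0,-0.4,0,0,0,-0.6,0,0,0,-0.8,0,0,0,-1.0,0,0,0,-1.2,0,0,0,-1.2,0,0,0]
}}

```text
clock: 12.4
tcp_pos: [0.5236, -0.0296, 0.0893]
orientation: [1.901, 2.501, 0.0]
contact_force: [-0.0, 2.2, 2.1]
grip_width: -0.0001
gripper_force: 0.0
```

```bash
python3 - <<'E'
from m import *
o=r.get_obs();print(o["clock"],o["tcp_pos"],o["contact_force"])
t=r.grab_frame("top");c=r.camera_params("top")
# tin blue blob and mat in rectified top
hsv=cv2.cvtColor(t,cv2.COLOR_BGR2HSV);m=cv2.inRange(hsv,(92,110,40),(110,255,200));m[:,:320]=0;m[:,395:]=0;m[:165]=0;m[255:]=0
ys,xs=np.nonzero(m);print(len(xs),[atz(c,u,v,.115)[:2].round(4) for u,v in[(xs.min(),ys.mean()),(xs.max(),ys.mean()),(xs.mean(),ys.min()),(xs.mean(),ys.max())]])
E
```

```text
12.4 [ 0.52362016 -0.02962557  0.08933149] [-0.0110594   2.15605     2.13008667]
24 [array([ 0.5579, -0.1067]), array([ 0.5576, -0.1386]), array([ 0.5846, -0.1257]), array([ 0.5286, -0.1248])]
```

>>> {"fn": "move_arm", "kwargs": {
  "rows": [1,0,0,0,3,0,-2,0,3,0,-8,0,1,0,-14,0,-4,0,-16,0,-9,-0.5,-16,0,-13,-1,-16,0,-15.3,-1,-16,0,-15.3,-1,-16,0,-15.3,-1,-16,0]
}}

```text
clock: 13.7
tcp_pos: [0.555, -0.1768, 0.2495]
orientation: [-1.897, -2.504, -0.002]
contact_force: [0.2, -0.2, -0.2]
grip_width: -0.0001
gripper_force: 0.0
```

```bash
cat >> m.py <<'E'
def centr(m,x1,y1,s):
    n,_,st,ce=cv2.connectedComponentsWithStats(m,connectivity=8)
    return [(st[i,4],np.array([x1-s*ce[i][1],y1-s*ce[i][0]])) for i in range(1,n) if st[i,4]>60]
def fitc(w):
    A=np.c_[2*w,np.ones(len(w))];q=np.linalg.lstsq(A,(w**2).sum(1),rcond=None)[0];return q[:2],np.sqrt(q[2]+q[:2]@q[:2])
def tin(c,im):
    s=.0005;x1,y1=.62,-.01
    def R_(z):return rect(c,im,.46,x1,-.18,y1,z,s)
    hsv=cv2.cvtColor(R_(.117),cv2.COLOR_BGR2HSV)
    cream=cv2.inRange(hsv,(10,20,110),(35,120,255))
    blue=cv2.inRange(hsv,(88,100,25),(115,255,255));blue=cv2.morphologyEx(blue,cv2.MORPH_CLOSE,np.ones((15,15)))
    k=max(cv2.findContours(blue,0,1)[0],key=cv2.contourArea)
    (u,v),q=cv2.minEnclosingCircle(k);print("blue enclosing",x1-s*v,y1-s*u,q*s)
    hsv=cv2.cvtColor(R_(.112),cv2.COLOR_BGR2HSV);gold=cv2.inRange(hsv,(12,130,90),(30,255,255))
    g=sorted(centr(gold,x1,y1,s),key=lambda a:-a[0])[:3]
    for a,p in g:print("gold",a,p.round(4))
    d=g[0][1]-g[1][1];print("tab-hinge heading",np.degrees(np.arctan2(d[1],d[0])),np.linalg.norm(d))
    w=rect(c,im,.40,.68,-.23,.05,.055,.0005);m=cv2.inRange(w,(150,150,150),(255,255,255))
    cs=max(cv2.findContours(m,0,1)[0],key=cv2.contourArea)[:,0]
    P=np.c_[.68-.0005*cs[:,1],.05-.0005*cs[:,0]];P=P[np.abs(np.hypot(*(P-[.5423,-.0925]).T)-.119)<.006];print("plate",*fitc(P),len(P))
E
python3 - <<'E'
from m import *
import pickle
for n in(3,5):
    tin(pickle.load(open(f"c{n}.pkl","rb")),cv2.imread(f"pics/w{n}raw.png"))
print("now");o=r.get_obs();print(o["clock"],o["tcp_pos"])
c=r.camera_params("wrist");im=r.grab_frame("wrist");pickle.dump(c,open("c6.pkl","wb"));cv2.imwrite("pics/w6raw.png",im)
tin(c,im)
E
```

```text
blue enclosing 0.5389901275634765 -0.09187522125244141 0.05494819641113281
gold 847 [ 0.5952 -0.0953]
gold 85 [ 0.4815 -0.0987]
tab-hinge heading 1.7064679457790182 0.11368039100939653
plate [ 0.54390305 -0.09248705] 0.11854865558419722 1395
blue enclosing 0.5413541412353515 -0.08594244384765624 0.05862685775756836
gold 639 [ 0.5813 -0.039 ]
gold 518 [ 0.5028 -0.1219]
tab-hinge heading 46.55230924470494 0.1141671023612992
plate [ 0.54318407 -0.09267812] 0.11837676121310589 1368
now
13.7 [ 0.55496686 -0.17679228  0.2495298 ]
blue enclosing 0.5433944244384765 -0.09209364318847656 0.054183635711669925
gold 709 [ 0.5833 -0.0505]
gold 241 [ 0.5003 -0.1279]
gold 99 [ 0.5156 -0.1418]
tab-hinge heading 43.034953450371766 0.11353511178430123
plate [ 0.5439694  -0.09271428] 0.11844526610560828 1302
```

```bash
python3 - <<'E'
from m import *
T=np.array([[0.433,-0.863,-0.259,0.617],[-0.901,-0.415,-0.125,-0.058],[0,0.287,-0.958,0.435],[0,0,0,1]])
c=r.camera_params("wrist");c=dict(c,world_from_camera=T);im=cv2.imread("pics/w1.png")
C=np.array([.543,-.0925]);ct=r.camera_params("top");t=cv2.imread("pics/top0.png")
for n,a,b,z in[("foot",(207,77),(263,38),.008)]:
    a,b=watz(c,*a,z),watz(c,*b,z);d=a-b;print(n,np.degrees(np.arctan2(d[1],d[0]))-270,np.linalg.norm(d),a,b,(a+b)/2)
def reg(cam,im,f,box,z,nm,cond):
    u0,v0,u1,v1=box;s=im[v0:v1,u0:u1];hs=cv2.cvtColor(s,cv2.COLOR_BGR2HSV);ys,xs=np.nonzero(cond(hs))
    w=np.array([f(cam,u+u0,v+v0,z)[:2] for u,v in zip(xs,ys)]);m=w.mean(0);U,S,V=np.linalg.svd(w-m);d=V[0]
    if d[1]<0:d=-d
    dd=C-m;print(nm,len(w),"normal",np.degrees(np.arctan2(d[1],d[0]))-270,"mean",m,"dir",np.degrees(np.arctan2(dd[1],dd[0])),np.linalg.norm(dd),S[:2]/np.sqrt(len(w)))
red=lambda h:((h[...,0]<8)|(h[...,0]>172))&(h[...,1]>150)&(h[...,2]>90)
grn=lambda h:(h[...,0]>45)&(h[...,0]<80)&(h[...,1]>120)&(h[...,2]>120)
reg(c,im,watz,(150,5,265,80),.083,"w1 red",red);reg(c,im,watz,(150,5,265,80),.125,"w1 green",grn)
reg(ct,t,atz,(280,155,305,185),.083,"top red",red);reg(ct,t,atz,(280,155,305,185),.125,"top green",grn)
# sub-pixel housing top face in w1: rectify z=.148, bright grey
def face(w,n,x1,y1,s):
    h=cv2.cvtColor(w,cv2.COLOR_BGR2HSV);m=((h[...,1]<60)&(h[...,2]>105)).astype(np.uint8)
    m=cv2.morphologyEx(m,cv2.MORPH_OPEN,np.ones((9,9)));k=max(cv2.findContours(m,0,1)[0],key=cv2.contourArea)
    (u,v),sz,an=cv2.minAreaRect(k);b=cv2.boxPoints(((u,v),sz,an));P=np.c_[x1-s*b[:,1],y1-s*b[:,0]];print(n,np.array(sz)*s,P.mean(0),[round(float(np.degrees(np.arctan2(*(P[i+1]-P[i])[::-1]))),1) for i in range(3)])
X,Y=np.meshgrid(np.arange(.75,.56,-.0005),np.arange(.2,.02,-.0005),indexing="ij")
Q=np.array([proj(ct,(x,y,.148)) for x,y in zip(X.ravel(),Y.ravel())]).reshape(*X.shape,2).astype(np.float32)
face(cv2.remap(t,Q[...,0],Q[...,1],cv2.INTER_CUBIC),"top face",.75,.2,.0005)
E
```

```text
foot -122.14971398713507 0.09500917068264703 [0.60124597 0.09884672 0.008     ] [0.68168648 0.04828916 0.008     ] [0.64146623 0.07356794 0.008     ]
w1 red 297 normal -122.34845437717738 mean [0.64657994 0.08429878] dir -120.36447799942611 0.20490634672645547 [0.01568385 0.0060661 ]
w1 green 125 normal -119.09174803877414 mean [0.64915698 0.09172576] dir -119.95196964526131 0.2126227565046322 [0.0091154  0.00145999]
top red 52 normal -119.34554195519362 mean [0.64465181 0.0826568 ] dir -120.12862875051559 0.20251665224280538 [0.01473862 0.00229913]
top green 23 normal -117.71413272084354 mean [0.64856058 0.08564026] dir -120.64971227161226 0.2070675955391942 [0.00799035 0.00160159]
top face [0.06584447 0.08318766] [0.66214925 0.11465042] [-29.6, -119.6, 150.4]
```

>>> {"fn": "move_arm", "kwargs": {
  "rows": [-1,0,5,0,-1.4,0,10,0,-1.4,0,15,0,-1.4,0,17.3,0,-1.4,0,17.9,0,-1.4,0,18.1,0,-1.4,0,18.1,0]
}}

```text
clock: 14.62
tcp_pos: [0.5594, -0.1926, 0.0694]
orientation: [1.899, 2.501, 0.001]
contact_force: [0.6, -0.4, -0.9]
grip_width: -0.0002
gripper_force: 0.0
```

>>> {"fn": "move_arm", "kwargs": {
  "rows": [0,0,0.1,0,0,0,0.15,0,0,0.15,0.15,0,0,0.45,0.15,0,-0.05,0.8,0.15,0,-0.07,1.15,0.15,0,-0.07,1.5,0.15,0,-0.05,1.85,0.15,0,-0.02,2.1,0.15,0,-0.02,2.1,0.15,0]
}}

```text
clock: 15.88
tcp_pos: [0.5809, -0.1876, 0.0691]
orientation: [1.898, 2.498, 0.003]
contact_force: [-0.0, -0.3, 8.3]
grip_width: 0.0002
gripper_force: 4.0
```

>>> {"fn": "move_arm", "kwargs": {
  "rows": [0,0,-1,0,0,0,-5,0,1.3,-1,-10,0,1.3,-2,-15,0,1.3,-2,-18,0,1.3,-2,-18,0,1.3,-2,-18,0]
}}

```text
clock: 16.75
tcp_pos: [0.5555, -0.1804, 0.2464]
orientation: [-1.901, -2.501, 0.001]
contact_force: [-0.7, 0.6, -1.6]
grip_width: 0.0
gripper_force: 0.0
```

```bash
python3 - <<'E'
from m import *
import pickle
o=r.get_obs();print(o["clock"],o["tcp_pos"])
c=r.camera_params("wrist");im=r.grab_frame("wrist");pickle.dump(c,open("c7.pkl","wb"));cv2.imwrite("pics/w7raw.png",im)
tin(c,im)
E
```

```text
16.75 [ 0.55546888 -0.18043744  0.24642446]
blue enclosing 0.5434202346801758 -0.09221352386474609 0.054229881286621096
gold 589 [ 0.5731 -0.0421]
gold 150 [ 0.5141 -0.1402]
gold 104 [ 0.5025 -0.1319]
tab-hinge heading 58.96378355119889 0.11446332136541781
plate [ 0.54397551 -0.09265494] 0.11848305134189137 1231
```

```bash
cat >> m.py <<'E'
def flake(c,im,ctr):
    s=.00025;x1,y1=ctr[0]+.04,ctr[1]+.04
    w=rect(c,im,ctr[0]-.04,x1,ctr[1]-.04,y1,.117,s);h=cv2.cvtColor(w,cv2.COLOR_BGR2HSV)
    m=cv2.inRange(h,(5,0,80),(40,130,255));ys,xs=np.nonzero(m);P=np.c_[x1-s*ys,y1-s*xs]-ctr
    q=np.hypot(*P.T);P=P[q<.035];ce=P.mean(0)
    for _ in range(6):
        k=np.hypot(*(P-ce).T)<.030;ce=P[k].mean(0)
    d=P[k]-ce;rr=np.hypot(*d.T);a=np.arctan2(d[:,1],d[:,0]);z=(rr*np.exp(6j*a)).sum()
    print("flake centre",(ce+ctr).round(4),"arm angle mod60",np.degrees(np.angle(z))/6,"coh",abs(z)/rr.sum(),k.sum())
E
python3 - <<'E'
from m import *
import pickle
for n,ct in((3,(.539,-.092)),(5,(.5405,-.082)),(6,(.5434,-.0921)),(7,(.5434,-.0922))):
    c=pickle.load(open(f"c{n}.pkl","rb"));im=cv2.imread(f"pics/w{n}raw.png");flake(c,im,np.array(ct))
    # gold with looser threshold, in tin neighbourhood
    s=.0005;x1,y1=.62,-.01;h=cv2.cvtColor(rect(c,im,.46,x1,-.18,y1,.112,s),cv2.COLOR_BGR2HSV);g=cv2.inRange(h,(10,90,50),(32,255,255))
    P=[(a,p) for a,p in centr(g,x1,y1,s) if np.hypot(*(p-ct))>.048]
    for a,p in P:
        d=p-ct;print("   ",a,p.round(4),np.degrees(np.arctan2(d[1],d[0])).round(1),np.hypot(*d).round(4))
E
```

```text
flake centre [ 0.5383 -0.0913] arm angle mod60 -4.864602498226428 coh 0.9383885696022873 7380
    975 [ 0.5951 -0.0956] -3.6 0.0562
    145 [ 0.574  -0.1335] -49.9 0.0543
    114 [ 0.4833 -0.0741] 162.2 0.0585
    148 [ 0.4815 -0.0975] -174.6 0.0578
flake centre [ 0.5406 -0.0812] arm angle mod60 -14.344150747813787 coh 0.9367325400033856 7399
    868 [ 0.5811 -0.0395] 46.3 0.0587
    188 [ 0.5543 -0.1341] -75.2 0.0539
flake centre [ 0.5435 -0.0921] arm angle mod60 -14.027135887668875 coh 0.9407321162023461 7155
    831 [ 0.5834 -0.0507] 46.0 0.0575
    476 [ 0.5046 -0.1319] -134.3 0.0556
flake centre [ 0.5436 -0.0922] arm angle mod60 -0.9442427817651516 coh 0.9389419803260982 6957
    697 [ 0.5732 -0.0422] 59.2 0.0582
    487 [ 0.5145 -0.1396] -121.3 0.0556
```

```bash
python3 - <<'E'
from m import *
import pickle
C=np.array([.5438,-.0925])
for n in(6,7):
    c=pickle.load(open(f"c{n}.pkl","rb"));im=cv2.imread(f"pics/w{n}raw.png")
    for nm,z,f in(("face",.148,lambda h:(h[...,1]<60)&(h[...,2]>105)),("red",.083,lambda h:((h[...,0]<8)|(h[...,0]>172))&(h[...,1]>150)&(h[...,2]>60)),("foot",.01,lambda h:h[...,2]<45),("green",.125,lambda h:(h[...,0]>45)&(h[...,0]<80)&(h[...,1]>120)&(h[...,2]>100))):
        s=.0005;x1,y1=.76,.2;w=rect(c,im,.58,x1,.03,y1,z,s);m=f(cv2.cvtColor(w,cv2.COLOR_BGR2HSV)).astype(np.uint8)
        m=cv2.morphologyEx(m,cv2.MORPH_CLOSE,np.ones((7,7)))
        ks=cv2.findContours(m,0,1)[0]
        if not ks:print(nm,"none");continue
        k=max(ks,key=cv2.contourArea);R_=cv2.minAreaRect(k);b=cv2.boxPoints(R_);P=np.c_[x1-s*b[:,1],y1-s*b[:,0]]
        e=P[1]-P[0];print(n,nm,(np.array(R_[1])*s).round(3),P.mean(0).round(4),"angle mod 90",(np.degrees(np.arctan2(e[1],e[0]))%90).round(2), "from C",np.degrees(np.arctan2(*(P.mean(0)-C)[::-1])).round(2))
E
```

```text
6 face [0.078 0.017] [0.721 0.039] angle mod 90 0.0 from C 36.58
6 red [0.008 0.003] [0.6649 0.0679] angle mod 90 45.0 from C 52.95
6 foot [0.18  0.152] [0.67   0.1238] angle mod 90 0.0 from C 59.73
green none
7 face [0.078 0.015] [0.7207 0.038 ] angle mod 90 0.0 from C 36.41
7 red [0. 0.] [0.7445 0.0595] angle mod 90 0.0 from C 37.14
7 foot [0.18  0.152] [0.67   0.1238] angle mod 90 0.0 from C 59.73
green none
```

>>> {"fn": "move_arm", "kwargs": {
  "rows": [2,2,-3,0,5,5,-6,0,8,8,-8,0,11,11,-8,0,14,14,-8,0,17,17,-8,0,19,18,-8,0,19,18,-8,0,19,18,-8,0]
}}

```text
clock: 17.92
tcp_pos: [0.6783, 0.0488, 0.3264]
orientation: [1.903, 2.499, -0.003]
contact_force: [-0.4, -0.2, 0.3]
grip_width: -0.0001
gripper_force: 0.0
```

```bash
python3 - <<'E'
from m import *
import pickle
o=r.get_obs();print(o["clock"],o["tcp_pos"])
c=r.camera_params("wrist");im=r.grab_frame("wrist");pickle.dump(c,open("c8.pkl","wb"));cv2.imwrite("pics/w8raw.png",im)
C=np.array([.5438,-.0925]);s=.0005;x1,y1=.76,.2
for nm,z,f in [("face%d"%v,.148,lambda h,v=v:(h[...,1]<60)&(h[...,2]>v)) for v in(95,110,125,140)]+[("foot%d"%v,.01,lambda h,v=v:h[...,2]<v) for v in(25,35,45)]+[("green",.125,lambda h:(h[...,0]>45)&(h[...,0]<80)&(h[...,1]>120)&(h[...,2]>100)),("red",.083,lambda h:((h[...,0]<8)|(h[...,0]>172))&(h[...,1]>150)&(h[...,2]>60))]:
    w=rect(c,im,.58,x1,.03,y1,z,s);m=f(cv2.cvtColor(w,cv2.COLOR_BGR2HSV)).astype(np.uint8);m=cv2.morphologyEx(m,cv2.MORPH_OPEN,np.ones((3,3)))
    ks=cv2.findContours(m,0,1)[0]
    if not ks:print(nm,"none");continue
    k=max(ks,key=cv2.contourArea);R_=cv2.minAreaRect(k);b=cv2.boxPoints(R_);P=np.c_[x1-s*b[:,1],y1-s*b[:,0]];e=P[1]-P[0]
    print(nm,(np.array(R_[1])*s).round(3),P.mean(0).round(4),"fill",round(cv2.contourArea(k)/np.prod(R_[1]),2),"ang",(np.degrees(np.arctan2(e[1],e[0]))%90).round(2),"from C",np.degrees(np.arctan2(*(P.mean(0)-C)[::-1])).round(2))
E
```

```text
17.925 [0.67827574 0.0488006  0.32639931]
face95 [0.18 0.17] [0.67   0.1152] fill 0.86 ang 0.0 from C 58.72
face110 [0.065 0.083] [0.6636 0.115 ] fill 0.97 ang 61.02 from C 60.0
face125 [0.064 0.082] [0.6635 0.1149] fill 0.97 ang 61.19 from C 60.01
face140 [0.063 0.08 ] [0.663  0.1149] fill 0.96 ang 61.31 from C 60.12
foot25 [0.013 0.061] [0.7065 0.1532] fill 0.5 ang 61.03 from C 56.49
foot35 [0.024 0.074] [0.7002 0.155 ] fill 0.34 ang 45.62 from C 57.72
foot45 [0.027 0.1  ] [0.694  0.1676] fill 0.35 ang 60.87 from C 59.99
green [0.002 0.002] [0.6602 0.075 ] fill 0.92 ang 0.0 from C 55.19
red none
```

>>> {"fn": "move_arm", "kwargs": {
  "rows": [-3,-3,0,0,-8,-8,0,0,-13,-13,0,0,-18,-17,0,0,-20.3,-17,2,0,-20.3,-17,8,0,-20.3,-17,14,0,-20.3,-17,20,0,-20.3,-17,24.5,0,-20.3,-17,25.5,0]
}}

```text
clock: 19.23
tcp_pos: [0.5664, -0.1915, 0.0693]
orientation: [-1.901, -2.496, 0.004]
contact_force: [0.0, -0.8, 0.2]
grip_width: -0.0
gripper_force: 0.0
```

>>> {"fn": "move_arm", "kwargs": {
  "rows": [0,0,0.3,0,0,0,0.45,0,0,0,0.5,0,0,0.1,0.5,0,0,0.2,0.5,0,0,0.33,0.5,0,0,0.33,0.5,0,0,0.33,0.5,0]
}}

```text
clock: 20.23
tcp_pos: [0.5742, -0.1898, 0.0692]
orientation: [1.898, 2.498, 0.002]
contact_force: [-0.4, 0.3, 5.7]
grip_width: 0.0002
gripper_force: 2.8
```

>>> {"fn": "move_arm", "kwargs": {
  "rows": [0,0,-1,0,0,0,-5,0,0.5,-0.5,-10,0,1.3,-1,-15,0,1.3,-1,-18,0,1.3,-1,-18,0,1.3,-1,-18,0]
}}

```text
clock: 21.1
tcp_pos: [0.5587, -0.1795, 0.2466]
orientation: [-1.901, -2.501, 0.001]
contact_force: [-0.4, 0.4, 0.0]
grip_width: 0.0003
gripper_force: 0.0
```

```bash
python3 - <<'E'
from m import *
o=r.get_obs();print(o["clock"],o["tcp_pos"],o["contact_force"])
c=r.camera_params("wrist");im=r.grab_frame("wrist");tin(c,im);flake(c,im,np.array([.5434,-.0922]))
E
```

```text
21.1 [ 0.55873793 -0.17951191  0.2466371 ] [-0.39415316  0.44394193  0.00691116]
blue enclosing 0.5433992156982421 -0.09209474945068359 0.054175022125244145
gold 597 [ 0.5708 -0.0408]
gold 253 [ 0.5117 -0.1384]
gold 93 [ 0.5301 -0.1476]
tab-hinge heading 58.771824462648034 0.1140947514051376
plate [ 0.54394664 -0.09263378] 0.11848506929179761 1235
flake centre [ 0.5433 -0.0923] arm angle mod60 1.9109234435321518 coh 0.9394385303909449 7124
```

```bash
python3 -c "
from bench import r
print(r.hand_in())"
```

```text
the job is handed in; nothing more can be done
None
```

I handed the job in at about 21 s: the tin's lid is shut (about 25 N on its front at shut height), its bar-code label faces the scanner to within about 1–2°, and the tin is within 1 mm of the plate's middle; midway the gripper nudged the tin about 10 mm off centre, so I pushed it back with about 2 N.

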